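Load four sample parts into their gauge stations

TASK

Load the four black sample parts for inspection: set each one down (do not drop it) in the gauge station whose raised seat has the shape and size of its base: the flanged hub in the wide round seat, the narrow sleeve in the narrow round one, the square valve body in the square one and the link bar in the long one. Each must stand upright (the link bar lying flat) and fully down on the floor of its seat inside the rim, the square and the long part in line with their seats. Leave the bright polished master where it stands.

Things in the scene. Friction and masses are not known exactly. Their poses are not given: they have to be found in the camera images.
- hub: Flanged hub: round flange 58 mm across and 14 mm thick with a round neck 34 mm across on top, 60 mm high in all; about 0.35 kg. Black steel, loose, standing upright at the start. Origin: centre of the underside; z up.
- sleeve: Narrow stepped sleeve: round, 36 mm across up to 60 mm height, then a groove 29 mm across and a collar 35 mm across, 78 mm high in all; about 0.3 kg. Black steel, loose, standing upright at the start. Origin: centre of the underside; z up.
- valve_body: Square valve housing, a block 44 x 44 mm and 42 mm high, with a round boss 26 mm across and 10 mm high on top; about 0.4 kg. Black steel, loose, standing upright at the start. Origin: centre of the underside; z up. x and y are square to its side faces.
- link: Link bar lying flat: 90 mm long (ends rounded), 24 mm wide, 30 mm high, with the same grey bore mark near both ends; about 0.3 kg. Black steel, loose. Origin: centre of the underside; x along its length, z up.
- wide_round_station: Fixed dark steel gauge station with a wide round seat, 74 mm across inside, inside a bright rim 5 mm thick whose top is 20 mm above the table. The seat's floor (the base plate's top) is 12 mm above the table. A dial, 40 mm across, top at 55 mm, stands 90 mm from the seat's centre towards +x. Origin: at table height under the seat's centre; z up, x from seat to dial.
- narrow_round_station: Fixed dark steel gauge station with a narrow round seat, 52 mm across inside, inside a bright rim 5 mm thick whose top is 20 mm above the table. The seat's floor (the base plate's top) is 12 mm above the table. A dial, 40 mm across, top at 55 mm, stands 90 mm from the seat's centre towards +x. Origin: at table height under the seat's centre; z up, x from seat to dial.
- square_station: Fixed dark steel gauge station with a square seat, 60 x 60 mm inside, its sides along x and y, inside a bright rim 5 mm thick whose top is 20 mm above the table. The seat's floor (the base plate's top) is 12 mm above the table. A dial, 40 mm across, top at 55 mm, stands 90 mm from the seat's centre towards +x. Origin: at table height under the seat's centre; z up, x from seat to dial.
- long_station: Fixed dark steel gauge station with a long seat, 106 mm (along x) by 40 mm (along y) inside, inside a bright rim 5 mm thick whose top is 20 mm above the table. The seat's floor (the base plate's top) is 12 mm above the table. A dial, 40 mm across, top at 55 mm, stands 112 mm from the seat's centre towards +x. Origin: at table height under the seat's centre; z up, x from seat to dial.
- master: Bright polished setting master: a slim standing spool 32 mm across and 70 mm high, loose, between the parts and the stations; a bystander to leave alone. Origin: centre of the underside.
Mind the look-alikes: they are no part of the job. Leave any yellow look-alike of the link alone. Leave any blue look-alike of the hub alone.

How it is judged:
At the end, for the whole second after the job is handed in: Each part rests released and still, upright, in its own seat: within 12 mm of the seat's centre, underside 9 to 16 mm above the table, tilt under 0.08 rad; valve body and link in line with their seats to 0.3 rad (any side or end first); the master stands within 20 mm of its start (horizontal distance between hub and wide_round_station below 0.012 m and z of hub in the frame of wide_round_station between 0.009 and 0.016 m and angle between each of hub, sleeve, valve_body, link's own z axis and vertical below 0.08 rad and linear speed of each of hub, sleeve, valve_body, link below 0.02 m/s and angular speed of each of hub, sleeve, valve_body, link below 0.2 rad/s and contact force between each of hub, sleeve, valve_body, link and the fingers below 0.1 N and horizontal distance between sleeve and narrow_round_station below 0.012 m and z of sleeve in the frame of narrow_round_station between 0.009 and 0.016 m and horizontal distance between valve_body and square_station below 0.012 m and z of valve_body in the frame of square_station between 0.009 and 0.016 m and horizontal distance between link and long_station below 0.012 m and z of link in the frame of long_station between 0.009 and 0.016 m and (angle between the x axis of valve_body and the x axis of square_station, either way round below 0.3 rad or angle between the x axis of valve_body and the y axis of square_station, either way round below 0.3 rad) and angle between the x axis of link and the x axis of long_station, either way round below 0.3 rad and distance of master from where it was at the start of the episode below 0.02 m and angle between master's own z axis and vertical below 0.1 rad); the robot touches nothing.
It fails at once if the hub is dropped (out of the fingers with its underside more than 50 mm above the table) (height (world z) of hub above 0.05 m and contact force between hub and the fingers below 0.05 N).
It fails at once if the sleeve is dropped (out of the fingers with its underside more than 50 mm above the table) (height (world z) of sleeve above 0.05 m and contact force between sleeve and the fingers below 0.05 N).
It fails at once if the valve body is dropped (out of the fingers with its underside more than 50 mm above the table) (height (world z) of valve_body above 0.05 m and contact force between valve_body and the fingers below 0.05 N).
It fails at once if the link is dropped (out of the fingers with its underside more than 50 mm above the table) (height (world z) of link above 0.05 m and contact force between link and the fingers below 0.05 N).
It fails at once if the polished master is moved by more than 30 mm or knocked over (distance of master from where it was at the start of the episode above 0.03 m or angle between master's own z axis and vertical above 0.5 rad).
It also fails if it takes over 109 s, if anything falls off the work surface, if the arm or the gripper's body presses on something with over 40 N, if the wrist force passes 120 N, or if a joint passes its speed limit or range.

ROBOT

A 6-joint arm with a two-finger parallel gripper is mounted at the origin on the work surface. World frame = base frame: x ahead of the robot, y to its left, z up, the work surface at z = 0. Lengths are in m, angles in rad, forces in N, time in s.
With the tool pointing down it reaches from about 0.325 to 0.85 m from the base axis. Payload 15.5 kg.
Tool frame: the origin (TCP) lies at the very end of the fingers, on their centre line; the grasp point (between the pads) lies pinch_z behind it (pinch_z is the distance from the TCP to the grasp point, in m); z points along the fingers, y is the line along which they close (so a half turn about z gives the same grasp; the last joint's range is limited). The gripper opens to 91 mm and grips with 3 to 60 N. Pads are 32 mm wide; open, the fingers measure 118 mm over their backs; the gripper's body (76 mm by 178 mm) begins 60 mm behind the grasp point.
Start: joints at [1.208, 0.494, 1.345, -0, 1.302, -0.096], TCP at [0.165, 0.603, 0.214] pointing down, gripper open.
Joint ranges: [-2.91, 2.91], [-0.82, 2.16], [0.22, 2.67], [-1.22, 4.37], [0.12, 2.79], [-3.08, 3.08]. Speed limits (rad/s): [1.89, 1.89, 2.57, 3.01, 3.01, 3.01].

INTERFACE

Orientations are given as a unit quaternion [x, y, z, w].
In Python, from workcell import move_to, move_linear, goto_joints, open_jaws, close_gripper, wait, ik, get_obs, get_image, camera_info, MotionError, hand_in, pinch_z gives the robot as it stands. Calls block until the motion is done:
- move_to(position, orientation): joint-space move of the TCP to a pose.
- move_linear(position, speed=0.15, attitude=None, force_limit=None): straight line of the TCP; attitude=None keeps the orientation; speed is the mean speed in m/s. With force_limit (N) it stops when the force on the tool has changed by that much, and returns True; else False.
- goto_joints(angles): joint-space move.
- open_jaws() and close_gripper(): open the fingers fully, or close them until they stop; the grip force is fixed at half the most.
- wait(seconds).
- ik(position, orientation): joint angles nearest the present ones, or None.
- get_obs(): the state.
- get_image(name): name is "side" or "top" or "wrist"; returns the picture (420x560x3 uint8, red, green, blue); there is no depth.
- camera_info(name): a dict with "intrinsics" (3x3 intrinsics, pixels), "D" ([k1, k2, p1, p2, k3] as OpenCV has them; the pictures are not rectified), "eye" and "attitude" of the camera in the world. Camera axes: x right, y down, z forward; pixel columns grow to the right and rows downward; lengths in m; the calibration is good to about 2 mm. A picture is of the moment at which its call begins: read the wrist's pose just before it. camera_info takes no time and is no camera call; for the wrist camera it gives the pose at the moment of the call.
A pose or a line that the arm cannot do raises MotionError and nothing moves.
- hand_in(): hands the job in; it is judged then, once.
The state is a dict: "time_s": time; "qpos": joint angles; "qvel": joint speeds; "joint_torque": joint torques, N m; "ee_pos": TCP position; "orientation": TCP orientation; "force": force on the tool from outside, world axes, zero at the start; "wrist_torque": the same for the moment, N m; "gripper_width": finger opening in m; "grip_force": force on a finger pad.
Only numpy, scipy, OpenCV 4.12 (cv2) and the standard library are available. Lean on these libraries where they do the work, as an engineer would, in place of code of your own. Each camera call takes 0.05 s, during which the arm holds its last target. There are 200 camera calls.

## Working session

There is one attempt and no reset: what is moved stays moved. The work goes in short steps, each a Python script; the robot and the scene stay as the last script left them, time stands still between calls to the robot, and variables do not carry over. Pictures are saved under pics/ and viewed, at most 14 in all, crops included, and the job is handed in when it is done.

```bash
mkdir -p pics; ls
python3 - <<'E'
from workcell import *
import cv2
print(pinch_z, get_obs())
for n in ("top","side"):
    im=get_image(n); cv2.imwrite(f"pics/{n}0.png",im[:,:,::-1]); print(n,camera_info(n))
print(camera_info("wrist"))
E
```

```text
pics
0.0188 {'time_s': 0.0, 'qpos': array([ 1.20849957e+00,  4.94197424e-01,  1.34614793e+00, -2.78635619e-06,
        1.30251515e+00, -9.55050928e-02]), 'qvel': array([-1.72525811e-03, -1.12407620e-03,  4.33482848e-04,  6.59657462e-04,
        8.40239293e-05,  7.74876844e-04]), 'joint_torque': array([-1.39163789e-03, -8.78824568e+01, -3.81865525e+01,  7.05111120e-02,
        5.33751666e-02, -7.11608095e-05]), 'ee_pos': array([0.16463345, 0.60251584, 0.21332373]), 'orientation': array([ 1.33000174e-01,  9.91115812e-01, -6.17693670e-04, -1.42533869e-04]), 'force': array([-0.54120887, -0.66906855, -0.19901629]), 'wrist_torque': array([ 0.0389682 , -0.02316158, -0.04950923]), 'grip_force': 0.0, 'gripper_width': 0.09155429791263014}
top {'intrinsics': array([[453.8717187 ,   0.        , 275.6780151 ],
       [  0.        , 453.8717187 , 217.06315513],
       [  0.        ,   0.        ,   1.        ]]), 'D': array([-0.07346313,  0.        ,  0.        ,  0.        ,  0.        ]), 'eye': array([0.24995897, 0.0105237 , 1.1130942 ]), 'attitude': array([-0.69114338,  0.71544387, -0.07439449,  0.07018809])}
side {'intrinsics': array([[459.25124548,   0.        , 280.37277518],
       [  0.        , 459.25124548, 208.93418177],
       [  0.        ,   0.        ,   1.        ]]), 'D': array([-0.10044141,  0.        ,  0.        ,  0.        ,  0.        ]), 'eye': array([ 0.04756184, -0.78347697,  0.51705907]), 'attitude': array([ 0.83269358, -0.20809548,  0.13004863, -0.496392  ])}
{'intrinsics': array([[370.06338814,   0.        , 274.74339529],
       [  0.        , 370.06338814, 209.53139173],
       [  0.        ,   0.        ,   1.        ]]), 'D': array([-0.10325732,  0.        ,  0.        ,  0.        ,  0.        ]), 'eye': array([0.09353217, 0.62377227, 0.38522918]), 'attitude': array([0.78771063, 0.60121035, 0.08132037, 0.10698163])}
```

View pics/top0.png

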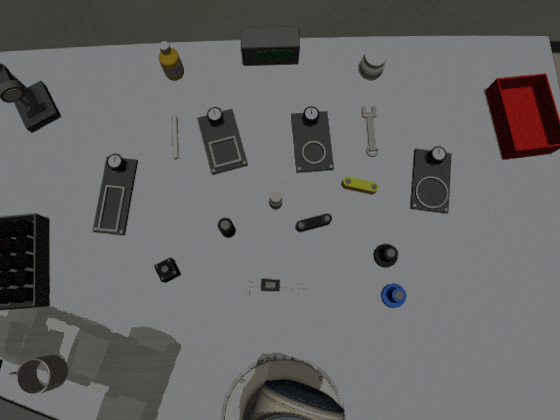

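View pics/side0.png

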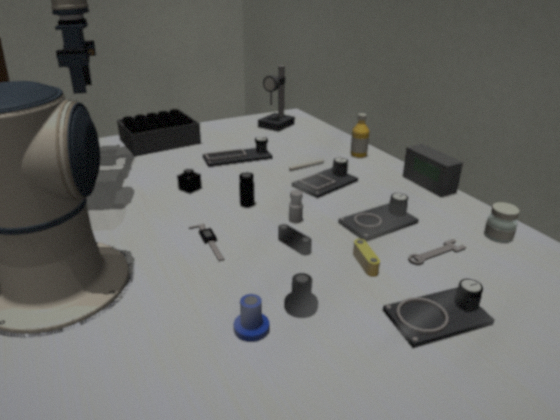

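The top picture shows the long seat (115,205), square seat (224,152), narrow round seat (314,153) and wide round seat (431,192). The parts are the sleeve (227,228), valve body (167,269), link (314,222) and hub (386,255), and the master is at (276,199). The side picture confirms that all parts are standing. Next I'll make metric rectified maps.

```bash
cat > h.py <<'E'
from workcell import *
import numpy as np, cv2
from scipy.spatial.transform import Rotation as R
def rect(im,ci,z,x0,x1,y0,y1,s):
    """Metric map of plane z: rows = x decreasing from x1, cols = y decreasing from y1, s px per m."""
    X,Y=np.meshgrid(np.arange(x1,x0,-1/s),np.arange(y1,y0,-1/s),indexing='ij')
    P=np.stack([X,Y,np.full_like(X,z)],-1).reshape(-1,3)
    return cv2.remap(im,*[m.astype(np.float32) for m in np.moveaxis(project(P,ci).reshape(*X.shape,2),-1,0)],cv2.INTER_CUBIC)
def project(P,ci):
    r=R.from_quat(ci['attitude']).inv()
    return cv2.projectPoints(np.array(P,float).reshape(-1,3),r.as_rotvec(),-r.apply(ci['eye']),ci['intrinsics'],ci['D'])[0][:,0]
def ray(px,ci,z):
    """Pixels to world points at height z."""
    n=cv2.undistortPoints(np.array(px,float).reshape(-1,1,2),ci['intrinsics'],ci['D'])[:,0]
    d=R.from_quat(ci['attitude']).apply(np.c_[n,np.ones(len(n))]); e=ci['eye']
    return (e+d*((z-e[2])/d[:,2])[:,None])
E
python3 - <<'E'
from h import *
im=cv2.imread('pics/top0.png'); ci=camera_info('top')
g=rect(im,ci,0.02,.25,.75,-.4,.45,940)
g=cv2.convertScaleAbs(g,alpha=1.8)
cv2.imwrite('pics/rect.png',g); print(g.shape)
names=dict(long=(115,205),square=(224,152),narrow=(314,153),wide=(431,192),sleeve=(227,228),valve=(167,269),link=(314,222),hub=(386,255),master=(276,199))
for k,v in names.items(): print(k,ray([v],ci,.02)[0].round(3))
E
```

```text
(470, 800, 3)
long [0.521 0.4   0.02 ]
square [0.65  0.125 0.02 ]
narrow [ 0.64  -0.103  0.02 ]
wide [ 0.528 -0.392  0.02 ]
sleeve [0.454 0.12  0.02 ]
valve [0.358 0.267 0.02 ]
link [ 0.461 -0.094  0.02 ]
hub [ 0.374 -0.265  0.02 ]
master [ 0.523 -0.002  0.02 ]
```

View pics/rect.png

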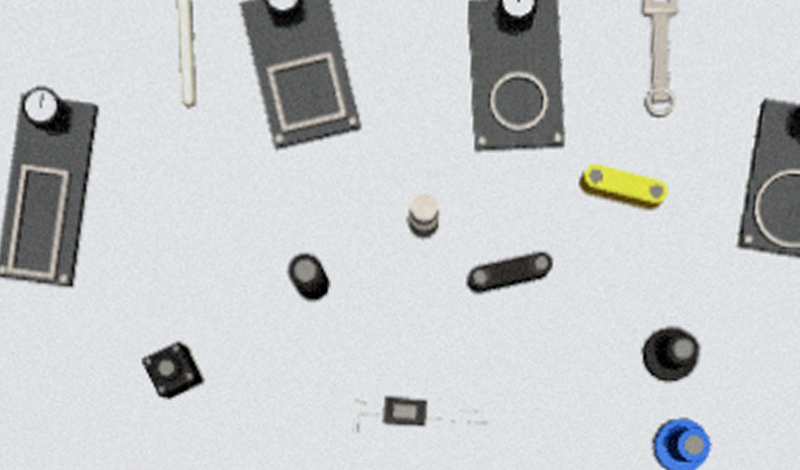

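```bash
cat >> h.py <<'E'
from scipy.optimize import minimize
def disc(d,z): a=np.linspace(0,2*np.pi,40); return np.c_[d/2*np.cos(a),d/2*np.sin(a),0*a+z]
def box(lx,ly,z): return np.array([[sx*lx/2,sy*ly/2,z] for sx in(-1,1) for sy in(-1,1)])
def stad(z): return np.r_[disc(.024,z)+[.033,0,0],disc(.024,z)-[.033,0,0]]
MODEL=dict(hub=[np.r_[disc(.058,0),disc(.058,.014)],np.r_[disc(.034,.014),disc(.034,.06)]],
 sleeve=[np.r_[disc(.036,0),disc(.036,.06)],np.r_[disc(.035,.06),disc(.035,.078)]],
 valve=[np.r_[box(.044,.044,0),box(.044,.044,.042)],np.r_[disc(.026,.042),disc(.026,.052)]],
 link=[np.r_[stad(0),stad(.03)]], master=[np.r_[disc(.032,0),disc(.032,.07)]])
SYM=dict(hub=0,sleeve=0,valve=np.pi/2,link=np.pi,master=0)
def fit_part(im,ci,name,g,z=0,thr=90,win=.09):
    """Fit silhouette; g=(x,y,yaw). Returns x,y,yaw,IoU."""
    p0=project([[g[0],g[1],z+.025]],ci)[0]
    w=int(np.ptp(project([[g[0],g[1],z],[g[0]+win,g[1],z]],ci),axis=0).max())+2
    o=np.floor(p0-w); k=6
    M=np.array([[k,0,-o[0]*k],[0,k,-o[1]*k]],float)
    gray=cv2.warpAffine(cv2.GaussianBlur(cv2.cvtColor(im,cv2.COLOR_BGR2GRAY),(3,3),0),M,(2*w*k,2*w*k),flags=cv2.INTER_LINEAR,borderValue=255)
    m=(gray<thr).astype(np.uint8)
    cs,_=cv2.findContours(m,cv2.RETR_EXTERNAL,cv2.CHAIN_APPROX_NONE)
    c0=np.array([w*k,w*k]); cs=[c for c in cs if cv2.contourArea(c)>40*k]
    c=min(cs,key=lambda c:-cv2.pointPolygonTest(c,tuple(map(float,c0)),True))
    m=cv2.drawContours(np.zeros_like(m),[c],-1,1,-1)
    def render(q):
        r=np.zeros_like(m); cc,s=np.cos(q[2]),np.sin(q[2])
        for P in MODEL[name]:
            W=np.c_[q[0]+cc*P[:,0]-s*P[:,1],q[1]+s*P[:,0]+cc*P[:,1],P[:,2]+z]
            h=cv2.convexHull(((project(W,ci)-o)*k).astype(np.float32))
            cv2.fillConvexPoly(r,np.round(h).astype(np.int32),1)
        return r
    f=lambda q:1-(m&render(q)).sum()/(m|render(q)).sum()
    best=None
    yaws=[g[2]] if len(g)>2 else (np.arange(0,SYM[name],np.pi/12) if SYM[name] else [0.])
    for y in yaws:
        s=minimize(f,[g[0],g[1],y],method='Nelder-Mead',options=dict(initial_simplex=np.array([g[0],g[1],y])+np.array([[0,0,0],[.012,0,0],[0,.012,0],[0,0,.15]]),xatol=1e-4,fatol=1e-4,maxiter=120))
        if best is None or s.fun<best.fun: best=s
    return np.r_[best.x,1-best.fun].round(4)
def fit_seat(im,ci,g,outer,s=2000):
    """outer=(lx,ly) of rim; returns centre x,y, yaw of long side, measured size (m)."""
    L=.1; q=rect(im,ci,.02,g[0]-L,g[0]+L,g[1]-L,g[1]+L,s)
    gr=cv2.GaussianBlur(cv2.cvtColor(q,cv2.COLOR_BGR2GRAY),(5,5),0)
    best=None
    for t in range(50,150,4):
        for c in cv2.findContours((gr>t).astype(np.uint8),cv2.RETR_CCOMP,cv2.CHAIN_APPROX_NONE)[0]:
            if len(c)<50: continue
            (cx,cy),(a,b),an=cv2.minAreaRect(c)
            e=abs(max(a,b)/s-max(outer))+abs(min(a,b)/s-min(outer))
            if best is None or e<best[0]:
                d=np.radians(an)+(0 if a>=b else np.pi/2)  # long-side direction in image (col,row)
                best=(e,g[0]+L-cy/s,g[1]+L-cx/s,np.arctan2(-np.cos(d),-np.sin(d)),a/s,b/s)
    return np.array(best[1:]).round(4)
OUT=dict(long=(.116,.05),square=(.07,.07),narrow=(.062,.062),wide=(.084,.084))
E
python3 - <<'E'
from h import *
im=cv2.imread('pics/top0.png'); ci=camera_info('top')
for k,g in dict(long=(.521,.4),square=(.65,.125),narrow=(.64,-.103),wide=(.528,-.392)).items(): print(k,fit_seat(im,ci,g,OUT[k]))
for k,g in dict(sleeve=(.45,.115),valve=(.36,.265),link=(.461,-.094),hub=(.374,-.265)).items():
  for t in (70,90): print(k,t,fit_part(im,ci,k,g,thr=t))
print(fit_part(255-im,ci,'master',(.52,-.002),thr=90) if 0 else '')
E
```

```text
long [0.5149 0.4105 3.0025 0.0494 0.1153]
square [0.653  0.1243 1.8092 0.07   0.0701]
narrow [ 0.6438 -0.1018 -2.3562  0.0622  0.0622]
wide [ 0.5292 -0.3943 -3.1416  0.0825  0.0825]
sleeve 70 [ 0.4511  0.1195 -0.0119  0.9356]
sleeve 90 [0.4512 0.1195 0.0126 0.9727]
valve 70 [0.3556 0.2652 0.5025 0.9365]
valve 90 [0.3557 0.2653 0.4465 0.9753]
link 70 [ 0.4607 -0.0917  1.8039  0.949 ]
link 90 [ 0.4612 -0.0921  1.7911  0.9619]
hub 70 [ 0.375  -0.2655  0.0047  0.9438]
hub 90 [ 0.3746 -0.2657  0.0848  0.9822]
```

```bash
cat >> h.py <<'E'
def down(yaw):
    y=np.array([np.cos(yaw),np.sin(yaw),0]); z=np.array([0,0,-1.])
    return R.from_matrix(np.c_[np.cross(y,z),y,z]).as_quat()
def best_q(p,yaw,near=None):
    """Half-turn option that leaves joint 6 nearest to its middle (or to `near`)."""
    o=[(abs(j[5]-(near or 0)),q) for q in (down(yaw),down(yaw+np.pi)) if (j:=ik(p,q)) is not None]
    return min(o,key=lambda t:t[0])[1]
def pick_place(part,cy,tip,seat,sy,hover=.16):
    """Grasp part (x,y) closing along yaw cy with fingertips at height tip, put on seat (x,y) with closing yaw sy."""
    pa=np.array(part[:2]); pb=np.array(seat[:2])
    move_to([*pa,hover],best_q([*pa,hover],cy))
    print('down hit',move_linear([*pa,tip],.15,force_limit=15))
    close_gripper(); o=get_obs(); print('grip',o['gripper_width'],o['grip_force'])
    move_linear([*pa,tip+.11],.15)
    q=best_q([*pb,tip+.11],sy,near=get_obs()['qpos'][5])
    move_linear([*pb,tip+.11],.25,attitude=q)
    print('held',get_obs()['gripper_width'])
    move_linear([*pb,tip+.025],.15)
    hit=move_linear([*pb,tip+.008],.03,force_limit=8)
    o=get_obs(); print('touch',hit,'base z',o['ee_pos'][2]-tip,'xy err',o['ee_pos'][:2]-pb)
    return o
def release(tip):
    open_jaws(); p=get_obs()['ee_pos']; move_linear([p[0],p[1],.19],.2); print('t',get_obs()['time_s'])
E
python3 - <<'E'
from h import *
pick_place((.3557,.2653),.45,.014,(.653,.1243),.238+np.pi/2)
cv2.imwrite('pics/w1.png',get_image('wrist')[:,:,::-1]); print(get_obs()['time_s'],get_obs()['force'])
E
```

```text
down hit False
grip 0.04392747968364537 30.000436305999756
held 0.04372591666496012
touch True base z 0.011375515152547913 xy err [2.23409835e-04 2.24181248e-05]
7.525 [1.39501662 0.93319937 2.343114  ]
```

View pics/w1.png

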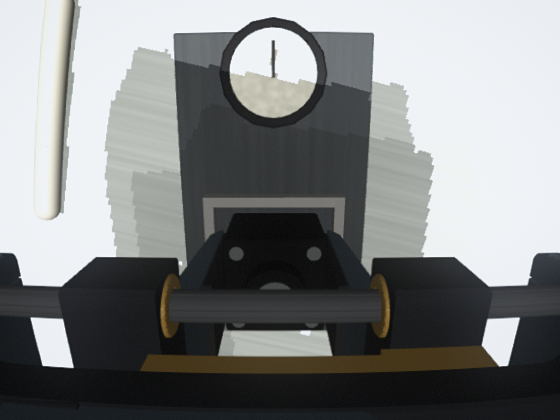

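The wrist picture shows the valve body inside the square rim (rim corners at about (205,200) and (345,200)), in line with the seat. The touch height matches the seat floor. I'll release it and go on with the sleeve.

Run:
```python
from h import *
release(.014)
cv2.imwrite('pics/w2.png',get_image('wrist')[:,:,::-1])
pick_place((.4512,.1195),np.pi/2,.020,(.6438,-.1018),np.pi/2+.0,hover=.2)
cv2.imwrite('pics/w3.png',get_image('wrist')[:,:,::-1]); print(get_obs()['time_s'],get_obs()['force'])
a=[cv2.imread(f'pics/w{i}.png') for i in (2,3)]
cv2.imwrite('pics/w23.png',cv2.resize(np.hstack(a),(800,300)))
```

```text
t 9.35
down hit False
grip 0.03515944585153892 29.999760389328003
held 0.03518318434671073
touch True base z 0.011398882773885368 xy err [ 2.03160238e-04 -7.47346631e-05]
17.6167 [ 1.21051749 -0.30739549  2.70642905]
```

View pics/w23.png

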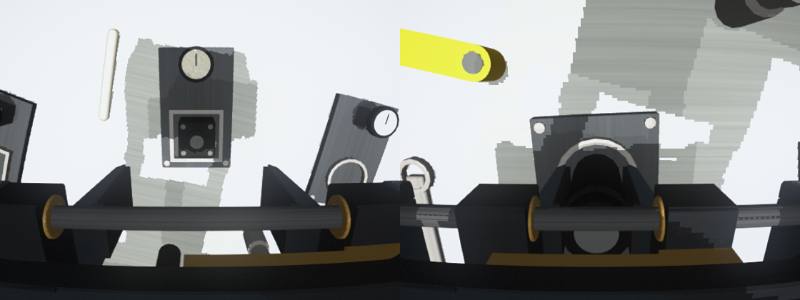

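On the left the valve body sits centred in the square rim at (195,138). On the right the sleeve is inside the narrow round rim at (595,165). Next are the hub and the link.

Run:
```python
from h import *
release(.020)
pick_place((.3746,-.2657),np.pi/2,.020,(.5292,-.3943),np.pi/2,hover=.19)
cv2.imwrite('pics/w4.png',get_image('wrist')[:,:,::-1])
o=get_obs(); print(o['time_s'],o['force'])
if not .009<o['ee_pos'][2]-.02<.014: raise SystemExit
release(.02)
cv2.imwrite('pics/w5.png',get_image('wrist')[:,:,::-1])
pick_place((.461,-.092),1.797+np.pi/2,.011,(.5149,.4105),3.0025+np.pi/2,hover=.19)
cv2.imwrite('pics/w6.png',get_image('wrist')[:,:,::-1])
o=get_obs(); print(o['time_s'],o['force'])
a=[cv2.imread(f'pics/w{i}.png') for i in (5,6)]
cv2.imwrite('pics/w56.png',cv2.resize(np.hstack(a),(800,300)))
```

```text
t 19.5167
down hit False
grip 0.03262089836135004 29.999979436397552
held 0.03285043043299834
touch True base z 0.011358896831747681 xy err [ 1.43418374e-04 -9.75765338e-05]
27.1417 [ 2.03104111 -1.36852946  2.55805154]
t 29.075
down hit False
grip 0.02370393178260595 30.00012695789337
held 0.023666139718022578
touch True base z 0.011354391841500736 xy err [0.00016145 0.00010866]
37.1083 [1.82483791 0.36243245 1.46123155]
```

View pics/w56.png

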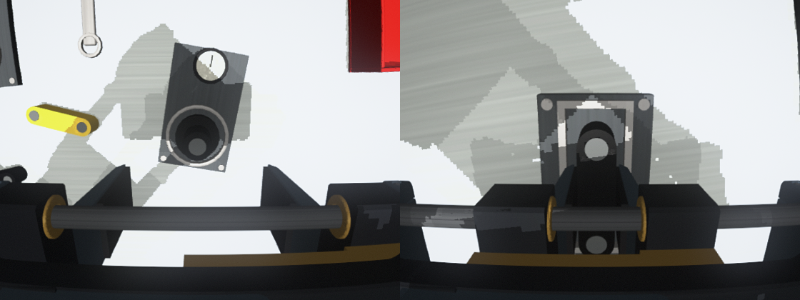

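The hub stands inside the wide rim at (197,137) and the link lies in the long seat at (597,150). I'll release, back the arm away and check from the top camera.

Run:
```python
from h import *
release(.011)
move_to([.165,.603,.214],best_q([.165,.603,.214],1.3)); wait(.3)
im=get_image('top')[:,:,::-1].copy(); ci=camera_info('top')
cv2.imwrite('pics/top1.png',im)
d=cv2.absdiff(im,cv2.imread('pics/top0.png'))
p=project([[.523,-.002,.03]],ci)[0].astype(int); print('master diff',d[p[1]-12:p[1]+13,p[0]-12:p[0]+13].mean())
cv2.imwrite('pics/rect1.png',cv2.convertScaleAbs(rect(im,ci,.02,.42,.75,-.48,.48,830),alpha=2.2))
print(get_obs()['time_s'],get_obs()['force'])
```

```text
t 39.2
master diff 2.0789333333333335
41.0333 [-1.06834992  1.0725042  -0.35011276]
```

View pics/rect1.png

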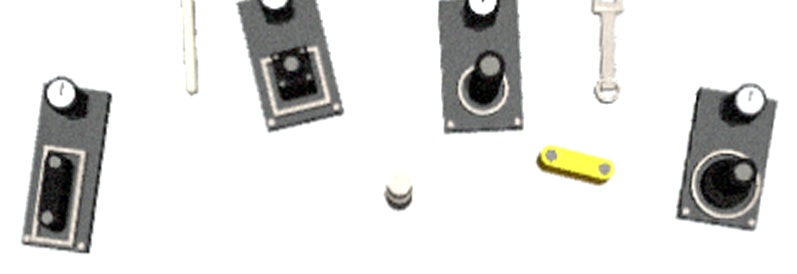

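All four parts sit inside their rims: link at (52,189), valve body (292,72), sleeve (485,75) and hub (725,180). Their offsets match the height parallax, and the master at (398,190) hasn't moved. I'll hand in.

```bash
python3 -c "
from workcell import *
print(hand_in())"
```

```text
the job is handed in; nothing more can be done
None
```

All four parts were set down and released in their matching seats, the master was left untouched, and the job was handed in at about 41 s; the hand-in returned no verdict.

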